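# Hang the portion basket on the swinging scale hook

## Task

Weigh the empty steel basket: pick it up by its bail, steady the freely swinging hook of the bench scale with one light, sustained touch (the bail itself or the fingers will do) until the hook is quiet, and only then hang the middle of the bail bar on the hook. Let the scale take the full weight gently before you let go, without pulling or bumping the hook hard, and leave the basket hanging level and still, with the other kitchen things where they were.

Things in the scene. Friction and masses are not known exactly. Their poses are not given: they have to be found in the camera images.
- scale: bench scale with a pendant hook. Fixed; origin on the table straight below the hook's pivot, z up, x away from the robot: the hook mouth faces -x, the pivot axis is along y. 20 mm column at x 170, y 50 mm on a white base with an 82 mm high head; a beam 18 mm wide, underside 15 mm above the pivot, runs from column to pivot. The beam's height differs each time, not measured (see joint hook)
- hook (a joint): swing (rad) of the 180 g hook: 0 plumb, positive to the scale's -x; hardly damped, period 0.7 s. Pivot 396 to 430 mm up, feel for the seat. 8 mm round steel; from the pivot (mm): straight shank x 14, z -54 to -149; axis of a seated 10 mm bar x 0, z -160; tip x -25, z -135. A bar comes from -x over the tip, meets the shank, slides down to the seat. Sprung: sinks 1 mm per 1.5 N, 9 N harms it
- basket: empty perforated steel basket, 110 (x) by 220 (y) by 45 mm deep, 0.24 to 0.39 kg, same when turned half round. Rigid bail: legs at y -107 and 107 mm, straight 10 mm round top bar along y, axis 165 mm above the underside, clear below down to the rim (120 mm). Square rubber grips near the bar's ends, 14 x 14 mm, 36 mm long. Origin: centre of the underside, z up
- bar_mid (a point): middle of the basket's bail bar, on the bar axis, 165 mm above the underside; this goes on the hook
- grip_a (a point): middle of the rubber grip at +80 mm along the bar (basket +y), 165 mm above the underside; pinch across the bar (basket x)
- grip_b (a point): middle of the rubber grip at -80 mm along the bar (basket -y), 165 mm above the underside; pinch across the bar (basket x)
- mixbowl: steel bowl, 150 mm across, 60 mm high; leave alone. Origin under its centre
- dip_a: small white bowl, 80 mm across, 40 mm high; leave alone. Origin under its centre
- dip_b: second small white bowl, 80 mm across, 40 mm high; leave alone. Origin under its centre
- plate: white plate, 220 mm across, 22 mm high; leave alone. Origin under its centre
- mug: white mug, 80 mm across, 90 mm high; leave alone. Origin under its centre
- jar: glass jar, 60 mm across, 90 mm high; leave alone. Origin under its centre
- spoon: steel serving spoon about 200 mm long, lying to the right of the scale hook; leave alone. Origin under its middle

How it is judged (in metres and radians):
On the way, in this order (a step that is already met when the one before it is completed fails the run):
1. the hook is held quiet by a touch (no faster than 0.12 rad/s while touched, for 0.5 s), the bail not yet on it (contact force between scale and anything else above 0.03 N and velocity of joint hook between -0.12 and 0.12 rad/s and contact force between basket and scale below 1 N), for 0.5 s.
2. the middle of the bail bar is on the hook, under the pivot, and loads it (y of bar_mid in the frame of scale between -0.02 and 0.02 m and x of bar_mid in the frame of scale between -0.02 and 0.02 m and contact force between basket and scale above 1.2 N), for 0.2 s.
At the end, for the whole second after the job is handed in: the basket hangs from the hook by the middle of its bail bar (within 20 mm of under the pivot, along and across), carried by the hook (over 1.5 N), clear of the table, level within 0.2 rad, slower than 0.1 m/s, the hook plumb within 0.1 rad (y of bar_mid in the frame of scale between -0.02 and 0.02 m and x of bar_mid in the frame of scale between -0.02 and 0.02 m and contact force between basket and scale above 1.5 N and height (world z) of basket above 0.06 m and angle between basket's own z axis and vertical below 0.2 rad and linear speed of basket below 0.1 m/s and value of joint hook between -0.1 and 0.1 rad); the robot touches nothing.
It fails at once if the hook (or the rest of the scale) is loaded or bumped with more than 9 N (contact force between scale and anything else above 9 N).
It fails at once if the basket is let go and drops or tumbles (faster than 0.2 m/s with no finger on it) (contact force between the fingers and basket below 0.05 N and linear speed of basket above 0.2 m/s).
It fails at once if another kitchen thing is shifted by more than 30 mm (distance of any of mixbowl, dip_a, dip_b, plate, mug, jar, spoon from where it was at the start of the episode above 0.03 m).
It also fails if it takes over 64 s, if anything falls off the work surface, if the arm or the gripper's body presses on something with over 40 N, if the wrist force passes 120 N, or if a joint passes its speed limit or range.

## Robot

A 6-joint arm with a two-finger parallel gripper is mounted at the origin on the work surface. World frame = base frame: x ahead of the robot, y to its left, z up, the work surface at z = 0. Lengths are in mm, angles in rad, forces in N, time in s.
With the tool pointing down it reaches from about 350 to 975 mm from the base axis. Payload 7.1 kg.
Tool frame: the origin (TCP) lies on the front face of the gripper's body, between the roots of the fingers; the fingertips stand 80 mm ahead of it and the grasp point (between the pads) lies 61 mm ahead of it (env.tips_ahead is the distance from the TCP to the fingertips, in mm); z points along the fingers, y is the direction in which the jaws open and shut (so a half turn about z gives the same grasp; the last joint's range is limited). The gripper opens to 88 mm and grips with 3 to 60 N. Pads are 20 mm wide; open, the fingers measure 115 mm over their backs; the gripper's body (75 mm by 178 mm) begins 61 mm behind the grasp point.
Start: joints at [1.306, 0.423, 1.63, -0, 1.089, -0.019], TCP at [152.051, 606.206, 302.675] pointing down, gripper open.
Joint ranges: [-3, 3], [-0.9, 2.11], [0.09, 2.58], [-1.31, 4.45], [0.11, 2.69], [-2.54, 2.54]. Speed limits (rad/s): [2.39, 2.39, 3.01, 3.14, 3.14, 3.14].

## Interface

Orientations are given as a unit quaternion [x, y, z, w].
In Python, from station import env, set_gripper, viewer, workorder gives the robot as it stands. Calls block until the motion is done:
- env.reach(position, orientation): joint-space move of the TCP to a pose.
- env.move_l(position, rot=None, rate=150, f_stop=None): straight line of the TCP; rot=None keeps the orientation; rate is the mean speed in mm/s. With f_stop (N) it stops when the force on the tool has changed by that much, and returns True; else False.
- env.move_joints(angles): joint-space move.
- set_gripper(opening): finger opening in mm; the grip force is fixed at half the most; returns when the fingers have stopped.
- env.hold(seconds).
- env.ik(position, orientation): joint angles nearest the present ones, or None.
- env.read_state(): the state.
- viewer.camera(name): name is "scene" or "side" or "wrist"; returns the picture (400x640x3 uint8, blue, green, red); there is no depth.
- viewer.camera_params(name): a dict with "fx", "fy", "cx", "cy" (pixels), "pose" (4x4, takes a point from camera to world coordinates); the wrist camera has in their place "tool_from_camera" (4x4, takes a point from camera to tool coordinates, whose origin is the TCP and whose axes are the flange's). Camera axes: x right, y up, looking along -z (the intrinsics and any distortion apply to the point x, -y, -z); pixel columns grow to the right and rows downward; lengths in mm; the calibration is good to about 2 mm. The wrist camera is an equidistant fisheye: a pixel r from the principal point sees the ray r / f radians off the axis. A picture is of the moment at which its call begins: read the wrist's pose just before it. camera_params takes no time and is no camera call.
A pose or a line that the arm cannot do raises env.IKError and nothing moves.
- workorder.sign_off(): hands the job in, once; it reports no verdict.
The state is a dict: "time_s": time; "qpos": joint angles; "dq": joint speeds; "tau": joint torques, N m; "tool_pos": TCP position; "orientation": TCP orientation; "force": force on the tool from outside, world axes, zero at the start; "wrist_torque": the same for the moment, N m; "width": finger opening in mm.
Only numpy, scipy, OpenCV 4.12 (cv2) and the standard library are available. Lean on these libraries where they do the work, as an engineer would, in place of code of your own. Each camera call takes 0.05 s, during which the arm holds its last target.

## Working session

There is one attempt and no reset: what is moved stays moved. The work goes in short steps, each a Python script; the robot and the scene stay as the last script left them, time stands still between calls to the robot, and variables do not carry over. Pictures are saved under pics/ and viewed, and the job is handed in when it is done.

```bash
ls; mkdir -p pics; python3 - <<'E'
from station import env, set_gripper, viewer, workorder
import cv2, json, numpy as np
s=env.read_state(); print(s['time_s'],s['tool_pos'],s['orientation'],s['force'],s['width'])
for n in ['scene','side','wrist']:
    cv2.imwrite(f'pics/a_{n}.png',viewer.camera(n)); p=viewer.camera_params(n); print(n,{k:np.round(v,3).tolist() for k,v in p.items() if not isinstance(v,str)})
E
```

```text
pics
0.0 [151.9626232  605.78648767 301.90925919] [ 1.22594040e-01  9.92456610e-01 -7.55378004e-04 -8.79557416e-05] [ 0.31036957 -0.06803915 -0.28950533] 88.1490460326533
scene {'fx': 461.417, 'fy': 461.417, 'cx': 313.24, 'cy': 203.161, 'pose': [[0.569, -0.704, 0.425, 1092.877], [0.823, 0.493, -0.283, -340.793], [-0.011, 0.511, 0.86, 1344.251], [0.0, 0.0, 0.0, 1.0]]}
side {'fx': 432.355, 'fy': 432.355, 'cx': 316.496, 'cy': 193.022, 'pose': [[-0.993, 0.087, -0.077, 460.995], [-0.115, -0.689, 0.715, 884.679], [0.009, 0.719, 0.695, 1120.432], [0.0, 0.0, 0.0, 1.0]]}
wrist {'fx': 309.707, 'fy': 309.707, 'cx': 317.381, 'cy': 198.946, 'tool_from_camera': [[0.001, 0.954, 0.301, 84.143], [1.0, -0.0, -0.001, -0.123], [-0.001, 0.301, -0.954, -83.081], [0.0, 0.0, 0.0, 1.0]]}
```

View pics/a_scene.png

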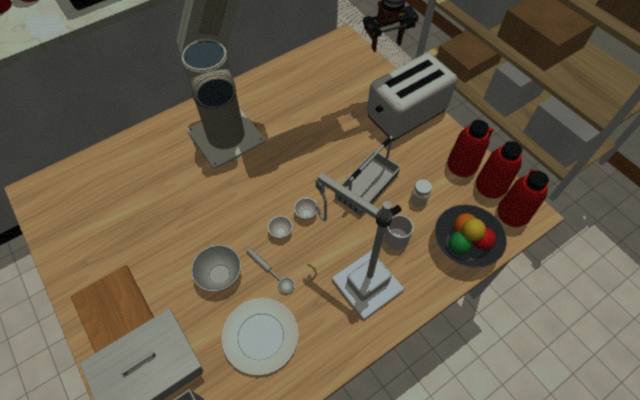

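View pics/a_side.png

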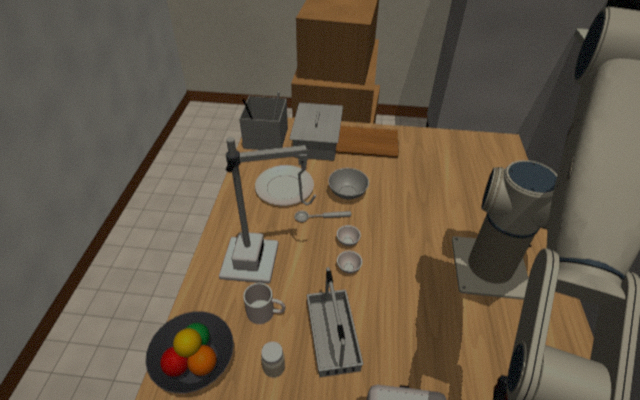

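View pics/a_wrist.png

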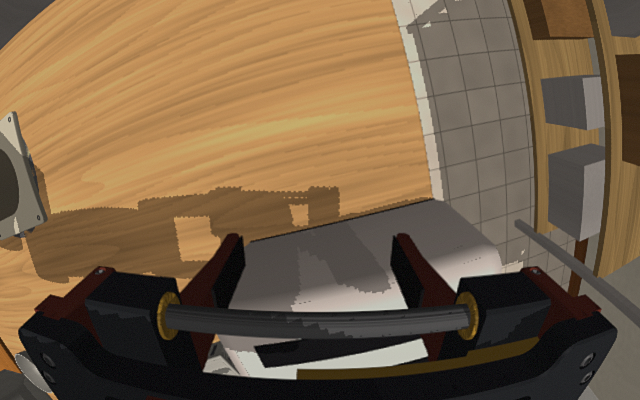

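```bash
python3 - <<'E'
import cv2
a=cv2.imread('pics/a_scene.png'); 
cv2.imwrite('pics/z_scene.png',cv2.resize(a[130:320,230:430],None,fx=4,fy=3.15*4/3.15,interpolation=cv2.INTER_CUBIC)[:600*2] if 0 else cv2.resize(a[130:280,260:460],None,fx=4,fy=4,interpolation=cv2.INTER_CUBIC))
b=cv2.imread('pics/a_side.png')
cv2.imwrite('pics/z_side.png',cv2.resize(b[130:280,210:410],None,fx=4,fy=4,interpolation=cv2.INTER_CUBIC))
cv2.imwrite('pics/z_side2.png',cv2.resize(b[250:400,240:440],None,fx=4,fy=4,interpolation=cv2.INTER_CUBIC))
E
```

```text
(no output)
```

View pics/z_scene.png

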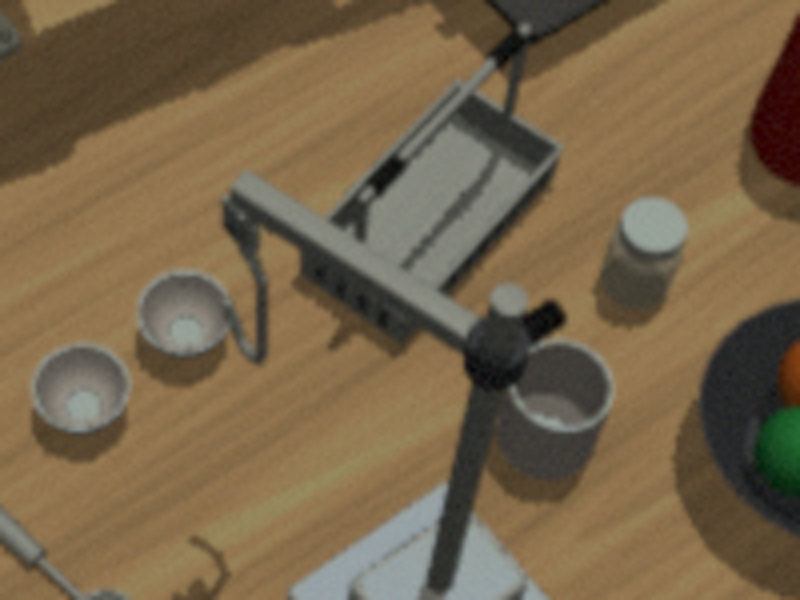

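View pics/z_side.png

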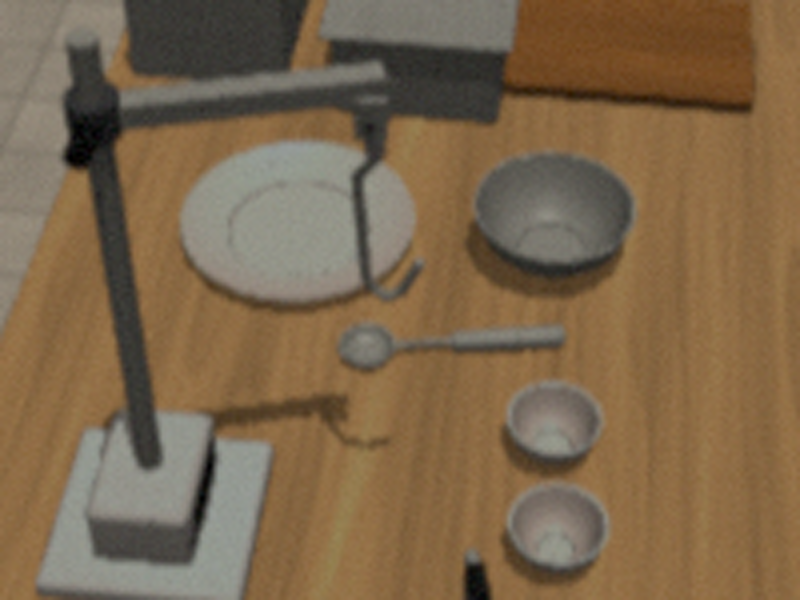

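View pics/z_side2.png

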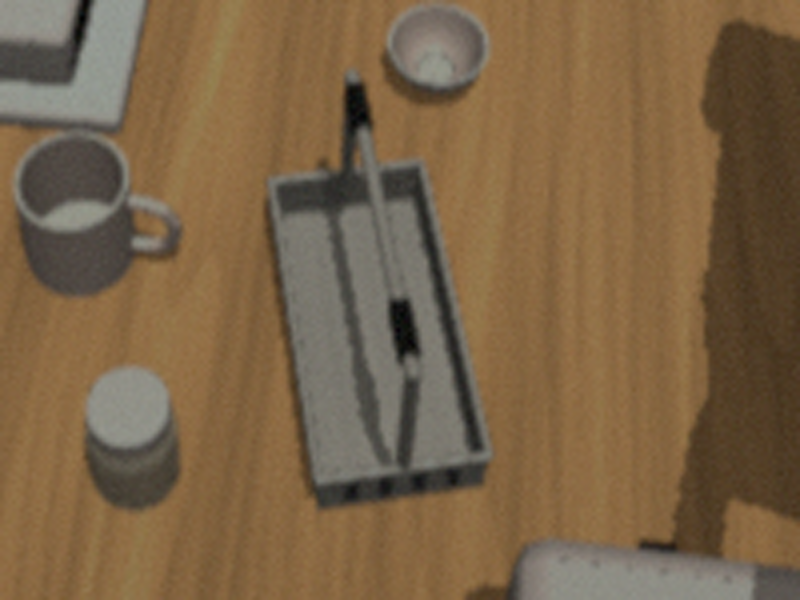

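```bash
cat > h.py <<'E'
from station import env, set_gripper, viewer, workorder
import cv2, numpy as np
from scipy.spatial.transform import Rotation as R
from scipy.optimize import least_squares
P={n:viewer.camera_params(n) for n in ('scene','side')}
def proj(n,X):
    p=P[n];T=np.linalg.inv(np.array(p['pose']));X=np.atleast_2d(X)
    c=X@T[:3,:3].T+T[:3,3]
    return np.c_[p['cx']+p['fx']*c[:,0]/-c[:,2],p['cy']-p['fy']*c[:,1]/-c[:,2]]
def tri(a,b):
    f=lambda X:np.r_[proj('scene',X)[0]-a,proj('side',X)[0]-b]
    r=least_squares(f,[600,0,100.]);return r.x,np.abs(r.fun).max()
def ray(n,uv,z):
    p=P[n];M=np.array(p['pose']);d=M[:3,:3]@[(uv[0]-p['cx'])/p['fx'],-(uv[1]-p['cy'])/p['fy'],-1]
    return M[:3,3]+d*(z-M[2,3])/d[2]
E
cat > m.py <<'E'
from h import *
S=lambda u,v:(260+u/4,130+v/4)
D=lambda u,v:(210+u/4,130+v/4)
D2=lambda u,v:(240+u/4,250+v/4)
for n,a,b in [('gripnear',S(381,180),D2(357,103)),('gripfar',S(510,47),D2(404,330)),('barend n',S(368,196),D2(352,76)),('barend f',S(526,30),D2(412,368)),
 ('coltop',S(508,296),D(83,38)),('colbase',S(440,588),D(149,460)),('beamend',S(245,178),D(383,70)),('hooktop',S(235,208),D(372,110)),('hookbot',S(258,358),D(390,294)),('clamp',S(497,350),D(92,115))]:
    print(n,tri(a,b))
for u in [(336,282),(405,287),(362,315)]: pass
for n,c in [('side',D(85,430)),('side',D(272,445)),('side',D(240,600)),('side',D(40,588)),('scene',(333,278)),('scene',(364,254)),('scene',(403,289)),('scene',(366,316))]: print(n,ray(n,c,12))
for n,c in [('mug',D2(75,280)),('dipn',D(555,560)),('dipf',D(552,455))]: print(n,ray('side',c,0))
E
python3 m.py
```

```text
gripnear (array([498.02737192, 210.792384  , 163.85171665]), np.float64(0.5243648609389879))
gripfar (array([455.21179332, 371.73390405, 167.56098174]), np.float64(0.8940551122763054))
barend n (array([504.20139461, 192.03906459, 166.60697907]), np.float64(0.8712464724948745))
barend f (array([448.58912152, 394.2731609 , 166.13161002]), np.float64(0.8402576544244766))
coltop (array([759.87546831,  71.18878361, 484.67119545]), np.float64(0.41646999590599876))
colbase (array([764.28119358,  68.1149745 ,  77.79892805]), np.float64(0.9398080254707111))
beamend (array([586.03458243,  18.41259164, 435.35407943]), np.float64(1.0764613319515774))
hooktop (array([588.26724079,  14.99687313, 402.86867699]), np.float64(1.1296283419817428))
hookbot (array([590.53819516,  19.17734334, 227.21201753]), np.float64(3.6756827282175095))
clamp (array([761.28442929,  72.05989714, 425.25414777]), np.float64(0.24206528599495414))
side [840.74756997  -9.7679402   12.        ]
side [683.60003592 -12.97701735  12.        ]
side [680.4896496  140.38297312  12.        ]
side [834.57676628 148.2128668   12.        ]
scene [687.59626279  -4.25552236  12.        ]
scene [678.45421193 122.78751039  12.        ]
scene [836.91784465 148.2974716   12.        ]
scene [838.52811303   5.73452713  12.        ]
mug [688.566416   270.19854649   0.        ]
dipn [443.91988881  65.22333553   0.        ]
dipf [453.00545115 -40.69230351   0.        ]
```

```bash
python3 - <<'E'
from h import *
c=[];d=[]
for i in range(7):
    im=viewer.camera('side'); c.append(im)
    if i in(0,): cv2.imwrite(f'pics/b_side{i}.png',im)
for i in range(7): d.append(viewer.camera('scene'))
np.savez('seq.npz',c=c,d=d)
row=lambda L,y,x:np.hstack([cv2.resize(i[y:y+75,x:x+38],None,fx=3,fy=3,interpolation=cv2.INTER_CUBIC) for i in L])
cv2.imwrite('pics/b_seq.png',np.vstack([row(c,138,288),row(d,168,308)]))
R0=R.from_quat(env.read_state()['orientation']).as_matrix();print(R0.round(3))
def rot(lean,yaw): # tool z=(0,-sin,-cos), x toward +y, y = z cross x
    z=np.array([0,-np.sin(lean),-np.cos(lean)]);x=np.array([0,np.cos(lean),-np.sin(lean)]);y=np.cross(z,x)
    return R.from_euler('z',yaw)*R.from_matrix(np.c_[x,y,z])
for lean in (0,.2,.35,.5):
  for yaw,g in ((.26,[455,372,167]),(.0,[592,105,300])):
    r=rot(lean,yaw);p=np.array(g)-61*r.as_matrix()[:,2]
    q=env.ik(p,r.as_quat());print(lean,yaw,p.round(),None if q is None else np.round(q,2))
E
```

```text
[[-0.97   0.243  0.   ]
 [ 0.243  0.97   0.   ]
 [-0.     0.    -1.   ]]
0 0.26 [455. 372. 228.] [ 0.67  0.46  1.77 -0.    0.91  0.41]
0 0.0 [592. 105. 361.] [ 0.16  0.33  1.63 -0.    1.18  0.16]
0.2 0.26 [452. 384. 227.] [ 0.75  0.51  1.71 -0.21  1.03  0.61]
0.2 0.0 [592. 117. 360.] [ 0.25  0.35  1.61 -0.21  1.24  0.32]
0.35 0.26 [450. 392. 224.] [ 0.81  0.55  1.67 -0.33  1.14  0.72]
0.35 0.0 [592. 126. 357.] [ 0.31  0.38  1.59 -0.35  1.3   0.43]
0.5 0.26 [447. 400. 221.] [ 0.86  0.6   1.62 -0.43  1.25  0.81]
0.5 0.0 [592. 134. 354.] [ 0.37  0.42  1.57 -0.47  1.37  0.52]
```

View pics/b_seq.png

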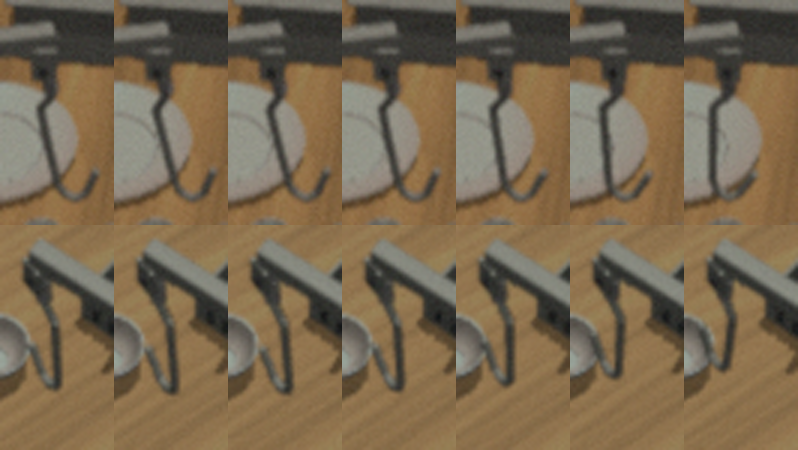

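```bash
python3 - <<'E'
import numpy as np,cv2
s=np.load('seq.npz');c,d=s['c'],s['d']
row=lambda L,y,x:np.hstack([cv2.resize(L[i][y:y+66,x:x+44],None,fx=6,fy=6,interpolation=cv2.INTER_CUBIC) for i in (0,3,6)])
for n,im in (('c',row(c,143,284)),('d',row(d,170,308))):
    im=cv2.convertScaleAbs(im,alpha=1.6)
    for x in range(0,792,60): cv2.putText(im,str(x),(x,8),0,.3,(0,255,255))
    cv2.imwrite(f'pics/b_{n}.png',im)
E
```

```text
(no output)
```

View pics/b_c.png

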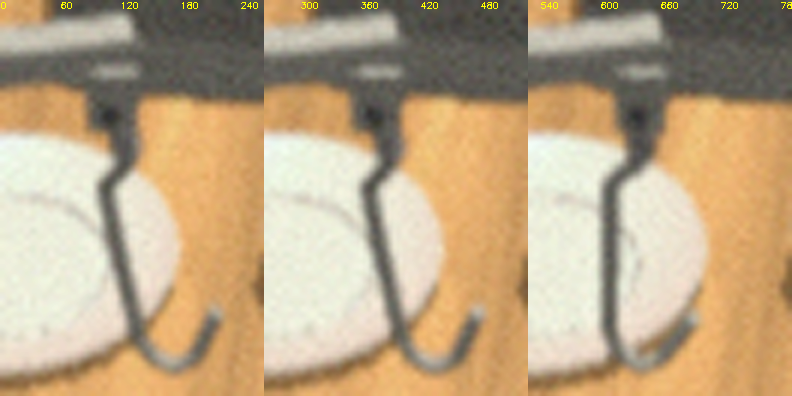

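View pics/b_d.png

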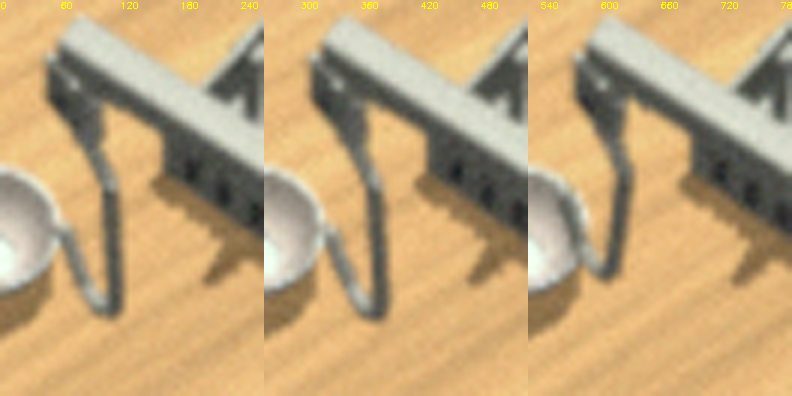

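```bash
cat > fit.py <<'E'
from h import *
M={'st':(14,-54),'sb':(14,-149),'b':(0,-169),'t':(-25,-135),'p':(0,0)}
ob=[]
for k,(o,L) in enumerate([(0,dict(st=(105,187),sb=(137,335),b=(172,368),t=(215,315))),(1,dict(st=(106,187),sb=(136,335),b=(168,368),t=(215,312))),(2,dict(st=(80,187),sb=(81,330),b=(114,363),t=(164,320)))]):
    for n,v in L.items(): ob.append(('side',o,n,(284+v[0]/6,143+v[1]/6),1))
for o,L in [(3,dict(st=(112,188),b=(106,310),t=(67,232))),(4,dict(st=(111,188),b=(110,312),t=(68,232))),(5,dict(st=(98,178),b=(76,272),t=(42,197)))]:
    for n,v in L.items(): ob.append(('scene',o,n,(308+v[0]/6,170+v[1]/6),.3 if n=='b' else 1))
ob.append(('side',0,'p',(284+109/6,143+116/6),.3))
def f(x):
    px,py,pz,yaw=x[:4];r=[];Rz=R.from_euler('z',yaw)
    for cam,o,n,uv,w in ob:
        X,Z=M[n];a=x[4+o];c,s=np.cos(a),np.sin(a)
        # positive swing: bottom to -x
        q=np.array([X*c+Z*s,0,-X*s+Z*c])
        r+=list(w*(proj(cam,Rz.apply(q)+[px,py,pz])[0]-uv))
    for cam,uv in (('side',(247.25,245)),('scene',(370,277))):
        r+=list(proj(cam,Rz.apply([170,50,82])*[1,1,1]+[px,py,0])[0]-uv)
    return np.array(r)
s=least_squares(f,[590,18,405,0]+[0]*6,loss='soft_l1')
print(s.x.round(3),np.abs(s.fun).max(),s.cost);J=s.jac;print(np.sqrt(np.diag(np.linalg.inv(J.T@J)))[:4].round(2)*.7)
print(f(s.x).reshape(-1,2).round(1).tolist())
E
python3 fit.py
```

```text
[ 5.93614e+02  1.80730e+01  3.99722e+02  3.00000e-03  1.75000e-01
  1.71000e-01 -1.00000e-03 -9.80000e-02 -1.00000e-01  5.10000e-02] 1.2734185603603692 4.514761181964396
[1.19  0.637 0.889 0.014]
[[-0.8, 0.1], [0.1, 0.5], [0.3, -0.2], [-0.3, -0.3], [-1.1, 0.1], [0.0, 0.5], [0.7, -0.2], [-0.5, 0.3], [-0.2, -0.6], [0.3, 0.5], [-0.3, 0.3], [0.0, -0.2], [-0.4, -0.5], [-0.2, 0.1], [0.0, 0.2], [-0.2, -0.5], [-0.3, 0.0], [-0.1, 0.3], [0.1, -0.6], [-0.3, 0.0], [-0.1, 0.2], [-0.1, -1.2], [-0.9, -0.4], [-0.7, -1.3]]
```

```bash
python3 - <<'E'
from h import *
for c in [(368,95),(383,135),(455,82),(437,58),(372,85),(430,55)]:
    for z in (0,170): print('scene',c,z,ray('scene',c,z).round())
for c in [(370,392),(440,390)]: print('side',ray('side',c,0).round(),ray('side',c,170).round())
E
```

```text
scene (368, 95) 0 [144. 559.   0.]
scene (368, 95) 170 [264. 445. 170.]
scene (383, 135) 0 [334. 481.   0.]
scene (383, 135) 170 [430. 377. 170.]
scene (455, 82) 0 [289. 886.   0.]
scene (455, 82) 170 [391. 731. 170.]
scene (437, 58) 0 [146. 921.   0.]
scene (437, 58) 170 [266. 762. 170.]
scene (372, 85) 0 [111. 606.   0.]
scene (372, 85) 170 [235. 486. 170.]
scene (430, 55) 0 [116. 910.   0.]
scene (430, 55) 170 [239. 751. 170.]
side [367. 434.   0.] [381. 502. 170.]
side [191. 408.   0.] [232. 480. 170.]
```

```bash
python3 - <<'E'
import cv2
a=cv2.imread('pics/a_scene.png'); cv2.imwrite('pics/z_t.png',cv2.resize(a[30:180,340:500],None,fx=4,fy=4,interpolation=cv2.INTER_CUBIC))
E
```

```text
(no output)
```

View pics/z_t.png

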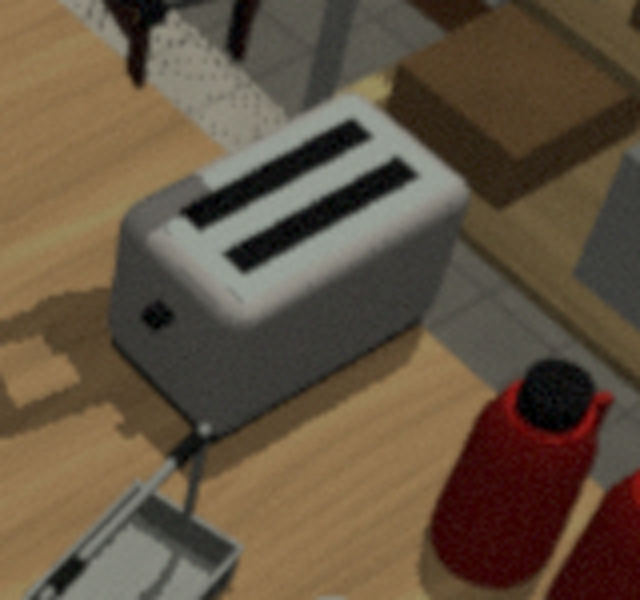

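```bash
cat >> h.py <<'E'
def rot(lean,yaw):
    z=np.array([0,-np.sin(lean),-np.cos(lean)]);x=np.array([0,np.cos(lean),-np.sin(lean)]);y=np.cross(z,x)
    return R.from_euler('z',yaw)*R.from_matrix(np.c_[x,y,z])
LEAN=.3
def tcp(g,yaw): 
    r=rot(LEAN,yaw);return np.array(g,float)-61*r.as_matrix()[:,2],r.as_quat()
def st(): 
    s=env.read_state();print('t',round(s['time_s'],2),'gp',(np.array(s['tool_pos'])+61*R.from_quat(s['orientation']).as_matrix()[:,2]).round(1),'F',np.round(s['force'],2),'w',round(s['width'],1));return s
def wproj(X,s):
    p=viewer.camera_params('wrist');T=np.eye(4);T[:3,:3]=R.from_quat(s['orientation']).as_matrix();T[:3,3]=s['tool_pos']
    C=np.linalg.inv(T@np.array(p['tool_from_camera']));c=np.atleast_2d(X)@C[:3,:3].T+C[:3,3]
    v=np.c_[c[:,0],-c[:,1],-c[:,2]];rr=np.hypot(v[:,0],v[:,1]);th=np.arctan2(rr,v[:,2])
    return np.c_[p['cx']+p['fx']*th*v[:,0]/rr,p['cy']+p['fy']*th*v[:,1]/rr]
GA=np.array([454.7,372.6,165.])
YB=.262
E
python3 - <<'E'
from h import *
s=st();env.move_l(np.array(s['tool_pos'])+[0,0,90],rate=250)
p,q=tcp(GA+[0,0,90],YB);env.reach(p,q);s=st()
im=viewer.camera('wrist')
d=np.array([-np.sin(YB),np.cos(YB),0]);C=np.array([476.5,291.5,165])
pts=wproj([C+d*k for k in(-80,0,62,98)],s);print(pts.round(1).tolist())
for u in pts: cv2.circle(im,tuple(int(round(x)) for x in u),2,(0,0,255),-1)
cv2.imwrite('pics/c_wrist.png',im)
E
```

```text
t 0.85 gp [152.1 606.2 241.7] F [-0.47 -1.03 -0.02] w 88.0
t 2.81 gp [454.2 373.3 255.1] F [-0.14 -0.09 -0.45] w 87.6
[[318.0, 307.1], [318.3, 257.5], [318.6, 203.3], [318.8, 163.9]]
```

View pics/c_wrist.png

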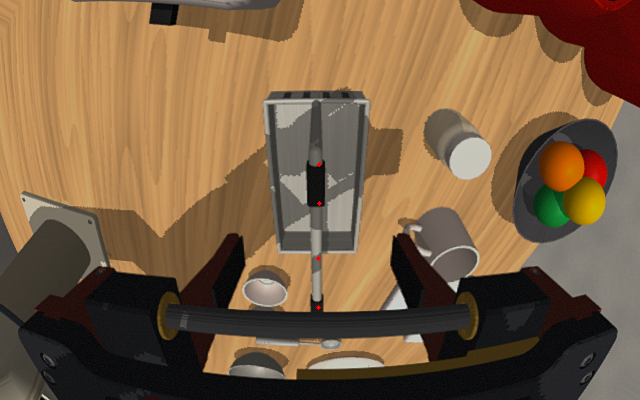

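```bash
python3 - <<'E'
from h import *
p,q=tcp(GA,YB);print(env.move_l(p,rate=120,f_stop=8));st()
set_gripper(8);st()
p2,_=tcp(GA+[0,0,40],YB);env.move_l(p2,rate=60);env.hold(.3);s=st();print(np.round(s['wrist_torque'],3))
p2,_=tcp(GA+[0,0,170],YB);env.move_l(p2,rate=120);env.hold(.2);s=st();print(np.round(s['wrist_torque'],3))
for n in('wrist','side'): cv2.imwrite(f'pics/d_{n}.png',viewer.camera(n))
E
```

```text
False
t 3.76 gp [455.  373.  165.6] F [ 0.9   0.23 -0.47] w 87.4
t 4.88 gp [454.5 372.6 164.8] F [-0.16 -0.32 -0.28] w 13.9
t 6.0 gp [454.6 372.5 204.7] F [ 0.15 -0.11 -3.24] w 13.9
[ 0.466  0.164 -0.005]
t 7.43 gp [454.6 372.5 334.3] F [-0.21  0.07 -3.14] w 13.8
[0.443 0.123 0.066]
```

View pics/d_wrist.png

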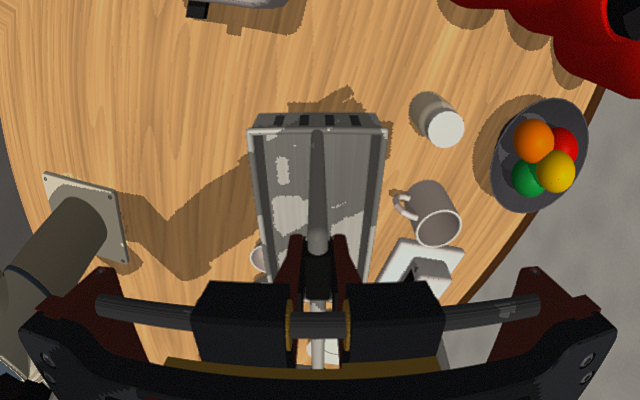

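View pics/d_side.png

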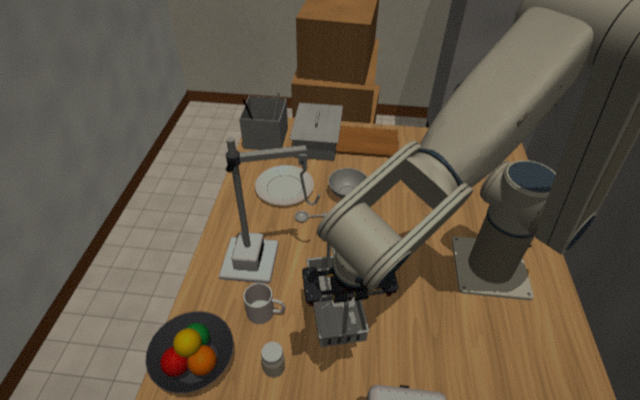

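```bash
python3 - <<'E'
from h import *
s=st();T=np.array(s['tool_pos']);Rm=R.from_quat(s['orientation']).as_matrix();g=T+61*Rm[:,2]
d=np.array([-np.sin(YB),np.cos(YB),0]);x=np.array([np.cos(YB),np.sin(YB),0])
for tl in (0,.05,.1,.15,-.05):
    Q=R.from_rotvec(-x*tl)  # -: the -y end drops? 
    pts=[g+Q.apply(d*(u-84)+x*v+np.array([0,0,w])) for u,v,w in ((110,-55,-120),(110,55,-120),(110,-55,-165),(110,55,-165))]
    print(tl,(g+Q.apply(-d*84)).round(1),wproj(pts,s).round(0).tolist())
im=cv2.imread('pics/d_wrist.png');cv2.imwrite('pics/z_d.png',cv2.resize(im[90:290,200:440],None,fx=3,fy=3))
E
```

```text
t 7.53 gp [454.6 372.5 334.6] F [ 0.15 -1.12 -2.86] w 13.7
0 [476.4 291.4 334.6] [[251.0, 133.0], [385.0, 134.0], [260.0, 115.0], [376.0, 115.0]]
0.05 [476.3 291.5 338.7] [[252.0, 140.0], [384.0, 140.0], [261.0, 123.0], [375.0, 123.0]]
0.1 [476.3 291.8 342.9] [[253.0, 146.0], [383.0, 146.0], [262.0, 131.0], [375.0, 131.0]]
0.15 [476.1 292.3 347.1] [[254.0, 152.0], [383.0, 152.0], [263.0, 138.0], [374.0, 138.0]]
-0.05 [476.3 291.5 330.4] [[250.0, 127.0], [386.0, 128.0], [259.0, 108.0], [377.0, 108.0]]
```

View pics/z_d.png

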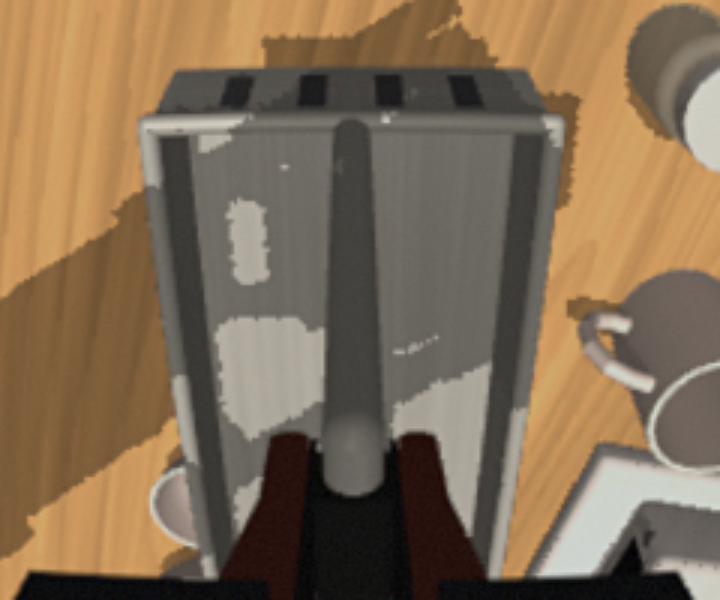

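```bash
cat >> h.py <<'E'
PV=np.array([593.6,18.1,400.])
E
python3 - <<'E'
from h import *
p,q=tcp([515,102,325],0);env.move_l(p,q,rate=110);st()
p,q=tcp([550,102,302],0);env.move_l(p,q,rate=50);env.hold(.2);st()
for n in('scene','side'): cv2.imwrite(f'pics/e_{n}.png',viewer.camera(n))
E
```

```text
t 10.21 gp [515.  102.3 325. ] F [ 1.18 -0.29 -3.24] w 13.9
t 11.4 gp [549.9 102.  302.3] F [ 1.03 -0.52 -2.76] w 13.9
```

View pics/e_scene.png

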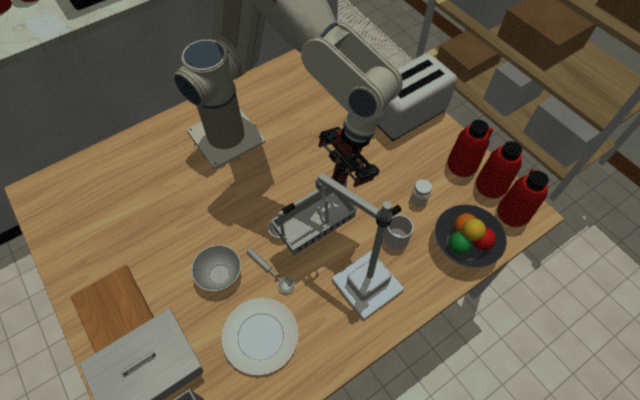

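View pics/e_side.png

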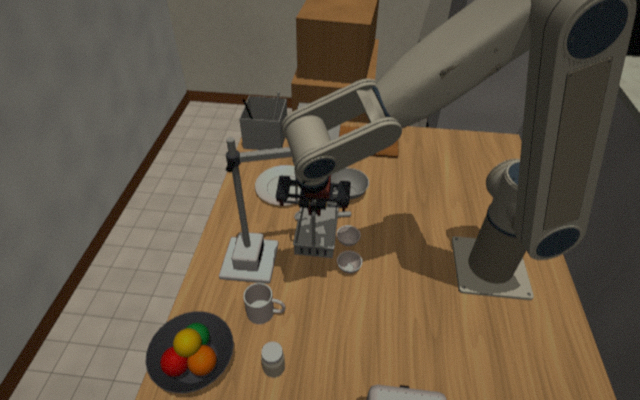

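```bash
python3 - <<'E'
from h import *
im=cv2.imread('pics/e_scene.png');s=env.read_state()
g=np.array([549.9,102,302.3])
pts=proj('scene',[g+[0,-84-80,0],g+[0,-84-62,0],g+[0,-84,0],g+[0,-84-98,0]]);print(pts.round(1).tolist())
z=cv2.resize(im[150:280,250:410],None,fx=4,fy=4,interpolation=cv2.INTER_CUBIC)
for u in pts: cv2.circle(z,(int((u[0]-250+.5)*4),int((u[1]-150+.5)*4)),2,(0,0,255),-1)
cv2.imwrite('pics/z_e.png',z)
E
```

```text
[[287.1, 207.9], [292.8, 204.5], [312.3, 193.0], [281.3, 211.3]]
```

View pics/z_e.png

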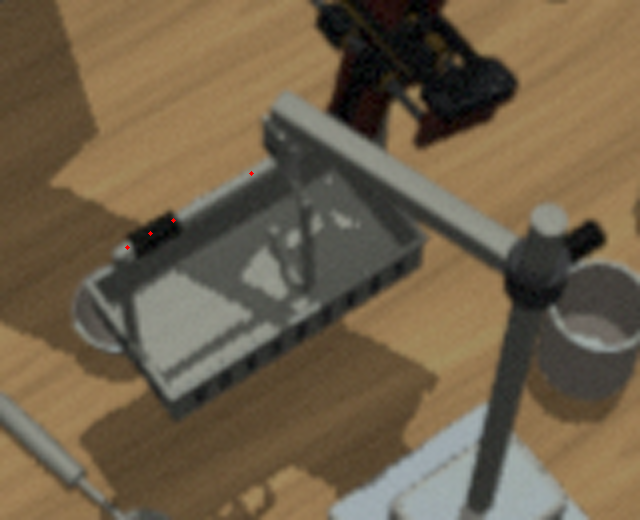

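```bash
python3 - <<'E'
from h import *
p,q=tcp([572,102,302],0);env.move_l(p,rate=30)
p,q=tcp([614,102,302],0);print(env.move_l(p,rate=13,f_stop=4));st()
env.hold(.5);L=[]
for i in range(6):
    L.append(viewer.camera('scene')); env.hold(.1)
st()
z=np.hstack([cv2.resize(i[165:240,300:345],None,fx=2.9,fy=2.9*2,interpolation=cv2.INTER_CUBIC)[::1] for i in L])
z=np.hstack([cv2.resize(i[165:240,300:345],None,fx=2.9,fy=2.9,interpolation=cv2.INTER_CUBIC) for i in L]);cv2.imwrite('pics/f.png',z)
cv2.imwrite('pics/f1.png',cv2.resize(L[-1][160:260,270:400],None,fx=6,fy=6,interpolation=cv2.INTER_CUBIC))
print([np.abs(L[i].astype(int)-L[i-1])[185:235,300:345].mean().round(2) for i in range(1,6)])
E
```

```text
False
t 15.77 gp [614. 102. 302.] F [ 0.55  0.22 -3.66] w 14.0
t 17.17 gp [614. 102. 302.] F [-1.61  0.08 -3.33] w 13.5
[np.float64(2.08), np.float64(2.03), np.float64(2.08), np.float64(2.06), np.float64(2.08)]
```

View pics/f.png

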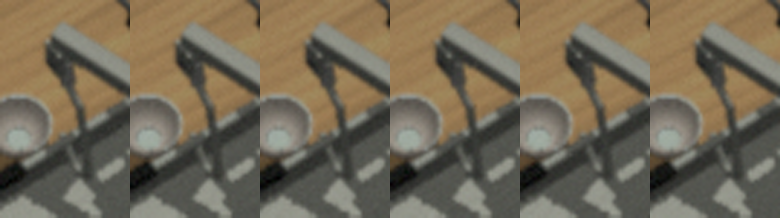

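View pics/f1.png

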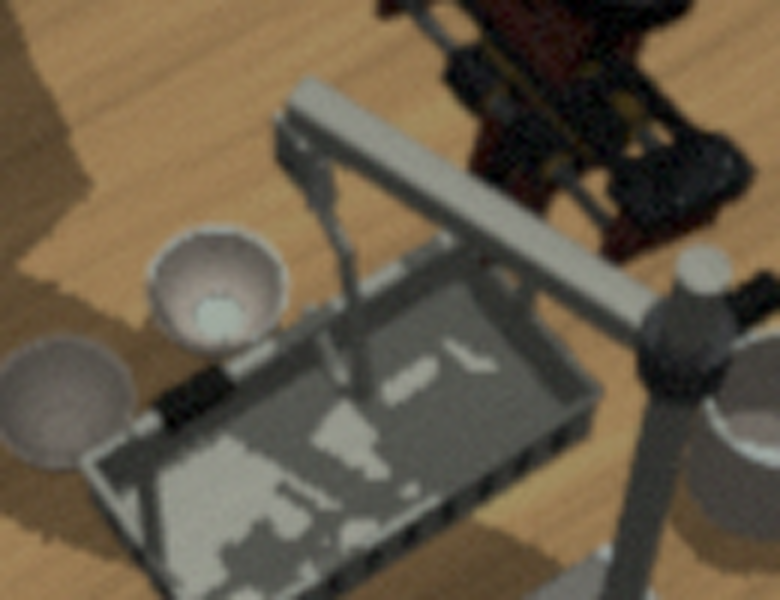

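```bash
cat >> h.py <<'E'
def favg(n=8):
    L=[]
    for i in range(n): env.hold(.02);L.append(env.read_state()['force'])
    return np.mean(L,0).round(2)
E
python3 - <<'E'
from h import *
print(favg())
p,q=tcp([598,102,302],0);env.move_l(p,rate=10);env.hold(.2)
p,q=tcp([596.5,102,262],0);print(env.move_l(p,rate=20,f_stop=3));print(favg());st()
p,q=tcp([595.5,102,249],0);print(env.move_l(p,rate=10,f_stop=2.5));print(favg());st()
cv2.imwrite('pics/g1.png',cv2.resize(viewer.camera('scene')[160:260,270:400],None,fx=6,fy=6,interpolation=cv2.INTER_CUBIC))
E
```

```text
[-0.5  -0.16 -3.12]
False
[-0.03  0.1  -3.37]
t 21.53 gp [596.5 102.  262.1] F [-0.   -0.16 -3.51] w 13.9
False
[-0.13  0.26 -3.2 ]
t 23.12 gp [595.6 102.  249.1] F [-0.49  0.1  -2.11] w 14.2
```

View pics/g1.png

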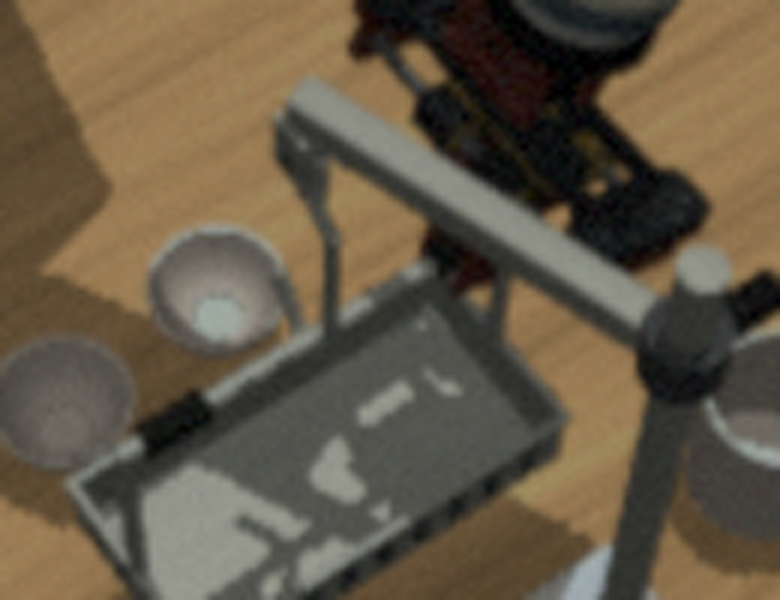

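```bash
python3 - <<'E'
from h import *
x=595.;z=249.
while z>228:
    z-=1;x=max(593.8,x-.3)
    p,q=tcp([x,102,z],0);env.move_l(p,rate=8);f=favg(10);print(z,f)
    if f[2]>-1.9: break
st()
E
```

```text
248.0 [-0.08 -0.15 -3.1 ]
247.0 [ 0.02 -0.08 -3.18]
246.0 [-0.1   0.07 -3.29]
245.0 [ 0.05  0.12 -3.05]
244.0 [ 0.03  0.32 -2.92]
243.0 [-0.19 -0.09 -3.06]
242.0 [ 0.04  0.1  -3.16]
241.0 [ 0.06  0.22 -2.48]
240.0 [-0.1  -0.06 -1.55]
t 27.2 gp [593.9 102.  240.1] F [ 0.86 -0.66 -2.34] w 13.4
```

```bash
python3 - <<'E'
from h import *
z=240.
while z>233:
    z-=.5
    p,q=tcp([593.6,102,z],0);env.move_l(p,rate=6);f=favg(12);print(z,f)
    if f[2]>-.15: break
s=st();print(np.round(s['wrist_torque'],3))
cv2.imwrite('pics/h1.png',cv2.resize(viewer.camera('scene')[160:260,270:400],None,fx=6,fy=6,interpolation=cv2.INTER_CUBIC))
E
```

```text
239.5 [-0.17  0.31 -0.83]
239.0 [ 0.01 -0.13 -0.68]
238.5 [0.17 0.19 0.02]
t 28.55 gp [593.6 102.  238.6] F [ 0.2  -0.5  -0.09] w 13.5
[ 0.037  0.065 -0.072]
```

View pics/h1.png

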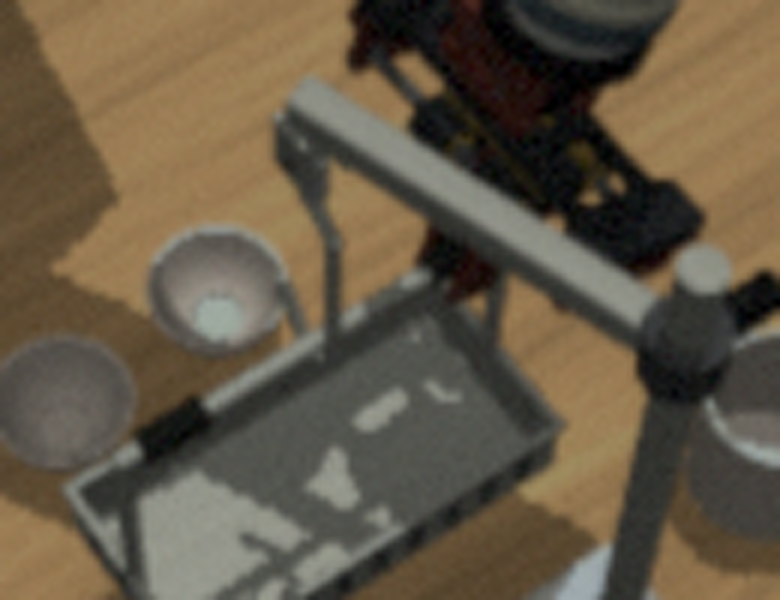

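```bash
python3 - <<'E'
from h import *
set_gripper(18);env.hold(.5);st()
set_gripper(44);env.hold(.3)
s=st();zt=R.from_quat(s['orientation']).as_matrix()[:,2]
env.move_l(np.array(s['tool_pos'])-zt*50,rate=40);st()
L=[]
for i in range(4): L.append(viewer.camera('scene'));env.hold(.1)
print([np.abs(L[i].astype(int)-L[i-1])[180:260,270:370].mean().round(2) for i in range(1,4)])
cv2.imwrite('pics/i1.png',cv2.resize(L[-1][160:260,270:400],None,fx=6,fy=6,interpolation=cv2.INTER_CUBIC))
cv2.imwrite('pics/i2.png',viewer.camera('side'))
E
```

```text
t 29.42 gp [593.6 102.  238.5] F [ 0.58  0.14 -0.24] w 17.9
t 30.32 gp [593.6 102.  238.5] F [-0.11 -0.26 -0.23] w 43.9
t 31.73 gp [593.4 116.7 285.9] F [ 0.12  0.38 -0.3 ] w 44.0
[np.float64(3.09), np.float64(3.41), np.float64(2.72)]
```

View pics/i1.png

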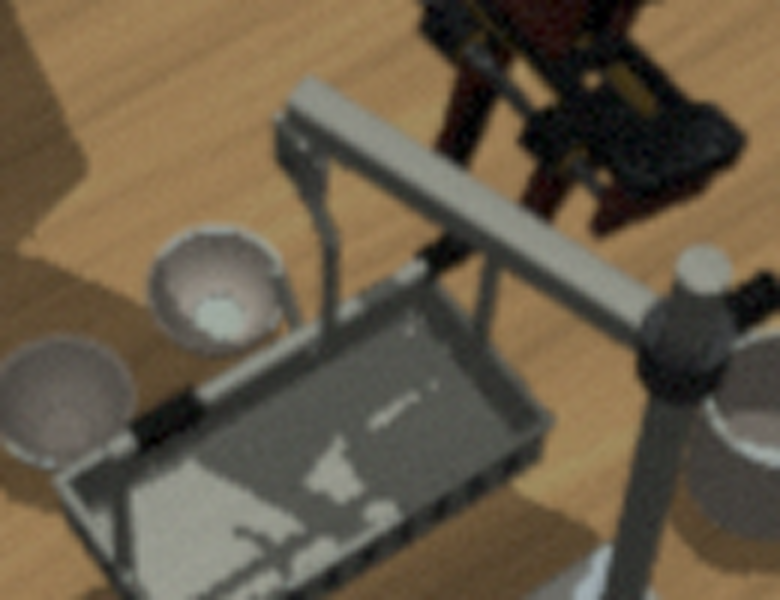

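View pics/i2.png

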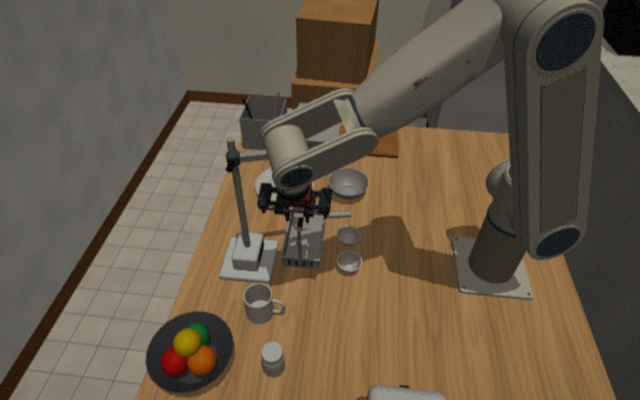

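```bash
python3 - <<'E'
from h import *
s=env.read_state();zt=R.from_quat(s['orientation']).as_matrix()[:,2]
env.move_l(np.array(s['tool_pos'])-zt*50,rate=80)
env.move_l(np.array(env.read_state()['tool_pos'])+[-30,90,20],rate=100);env.hold(2);st()
L=[viewer.camera('scene') for i in range(14)]
print([np.abs(L[i].astype(int)-L[0])[180:260,270:370].mean().round(2) for i in range(1,14)])
M=np.mean(L,0).astype(np.uint8);cv2.imwrite('pics/j1.png',cv2.resize(M[160:260,270:400],None,fx=6,fy=6,interpolation=cv2.INTER_CUBIC))
# sub-pixel motion of basket patch
w=cv2.createHanningWindow((60,45),cv2.CV_32F)
g=[cv2.cvtColor(i,6)[200:245,285:345].astype(np.float32) for i in L]
print([tuple(np.round(cv2.phaseCorrelate(g[0],x,w)[0],2).tolist()) for x in g])
cv2.imwrite('pics/j2.png',viewer.camera('side'))
E
```

```text
t 36.27 gp [563.4 221.5 353.8] F [ 0.47  0.24 -0.5 ] w 44.1
[np.float64(2.42), np.float64(2.67), np.float64(2.83), np.float64(2.76), np.float64(2.6), np.float64(2.3), np.float64(2.18), np.float64(2.72), np.float64(3.37), np.float64(3.93), np.float64(4.44), np.float64(4.8), np.float64(5.06)]
[(0.0, 0.5), (0.01, 0.29), (-0.02, 0.48), (-0.2, 0.0), (-0.21, 0.03), (-0.62, 0.62), (-0.08, 0.06), (0.54, 0.61), (1.1, 0.25), (-0.21, 0.81), (1.07, 0.58), (1.7, 0.32), (-5.9, 4.51), (2.17, 0.73)]
```

View pics/j1.png

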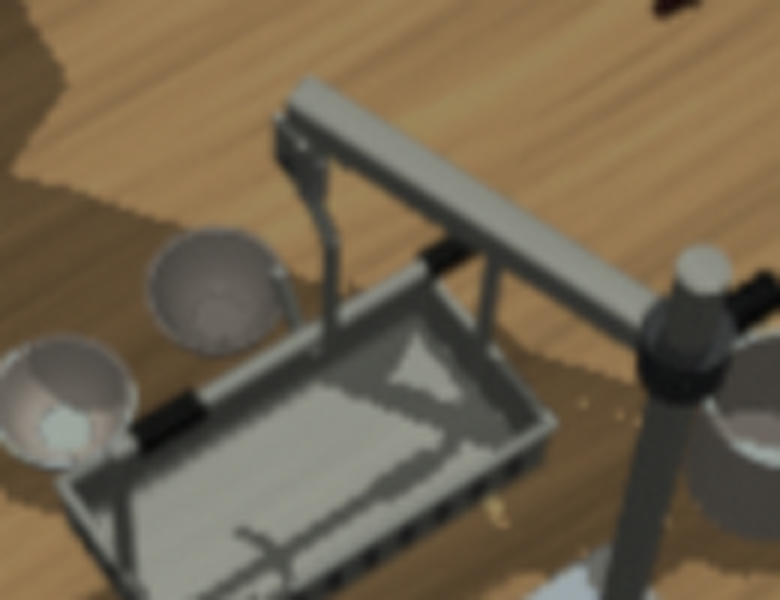

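View pics/j2.png

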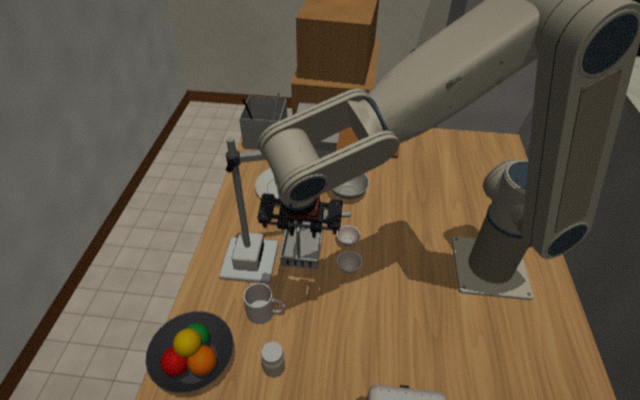

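```bash
python3 - <<'E'
from h import *
L=[viewer.camera('scene') for i in range(20)]
up=lambda i:cv2.GaussianBlur(cv2.resize(cv2.cvtColor(i,6)[150:290,250:410],None,fx=4,fy=4,interpolation=cv2.INTER_CUBIC),(0,0),3)
pts=np.array([[(270+x/6-250)*4,(160+y/6-150)*4] for x,y in [(205,405),(428,262),(550,420),(65,483),(328,350),(490,300)]],np.float32)[:,None]
a=up(L[0])
for i in range(1,20,2):
    n,_,_=cv2.calcOpticalFlowPyrLK(a,up(L[i]),pts,None,winSize=(31,31),maxLevel=1);print(i,((n-pts)[:,0]/4).round(1).tolist())
print(env.read_state()['time_s'])
# geometry: grip ends / mid
for z in (235,238): print(z,[ray('scene',(270+x/6-.5+.0,160+y/6-.5),z+k).round(1).tolist() for x,y,k in [(135,440,0),(205,398,0),(425,258,0),(470,235,0)]])
E
```

```text
1 [[-0.0, -0.10000000149011612], [-0.0, -0.0], [0.0, -0.10000000149011612], [-0.0, -0.0], [-0.0, -0.10000000149011612], [-0.10000000149011612, -0.0]]
3 [[-0.20000000298023224, -0.20000000298023224], [-0.20000000298023224, -0.10000000149011612], [-0.30000001192092896, -0.20000000298023224], [-0.20000000298023224, -0.10000000149011612], [-0.30000001192092896, -0.20000000298023224], [-0.20000000298023224, -0.20000000298023224]]
5 [[-0.30000001192092896, -0.4000000059604645], [-0.20000000298023224, -0.4000000059604645], [-0.4000000059604645, -0.5], [-0.4000000059604645, -0.20000000298023224], [-0.4000000059604645, -0.5], [-0.5, -0.20000000298023224]]
7 [[-0.5, -0.5], [-0.30000001192092896, -0.6000000238418579], [-0.699999988079071, -0.699999988079071], [-0.6000000238418579, -0.30000001192092896], [-0.6000000238418579, -0.6000000238418579], [-0.699999988079071, -0.4000000059604645]]
9 [[-0.6000000238418579, -0.6000000238418579], [-0.4000000059604645, -0.699999988079071], [-0.699999988079071, -0.8999999761581421], [-0.699999988079071, -0.30000001192092896], [-0.699999988079071, -0.80000001
[... 682 characters left out ...]
0000059604645], [-0.30000001192092896, -0.20000000298023224], [-0.30000001192092896, -0.4000000059604645], [-0.4000000059604645, -0.20000000298023224]]
17 [[-0.20000000298023224, -0.10000000149011612], [-0.10000000149011612, -0.0], [-0.10000000149011612, -0.10000000149011612], [-0.10000000149011612, -0.10000000149011612], [-0.10000000149011612, -0.10000000149011612], [-0.20000000298023224, -0.10000000149011612]]
19 [[-0.0, -0.0], [-0.0, -0.0], [-0.0, 0.0], [0.0, -0.0], [-0.0, -0.0], [-0.0, 0.0]]
38.0167
235 [[587.6, -75.4, 235.0], [588.0, -37.7, 235.0], [585.7, 87.6, 235.0], [587.6, 112.3, 235.0]]
238 [[589.0, -76.2, 238.0], [589.4, -38.5, 238.0], [587.0, 86.5, 238.0], [589.0, 111.1, 238.0]]
```

```bash
python3 - <<'E'
from h import *
print([ray('scene',(270+x/6-.5,160+y/6-.5),118).round(1).tolist() for x,y in [(550,420),(65,483)]])
print([ray('side',c,0).round().tolist() for c in [(348,240),(349,265)]])
im=viewer.camera('scene');a=cv2.imread('pics/a_scene.png')
cv2.imwrite('pics/k.png',np.hstack([a[150:380,60:440],im[150:380,60:440]]))
env.hold(3);st();workorder.sign_off()
E
```

```text
[[643.4, 128.1, 118.0], [534.4, -88.7, 118.0]]
[[454.0, -57.0, 0.0], [444.0, 46.0, 0.0]]
t 41.07 gp [563.4 221.5 353.8] F [ 0.08  0.05 -0.42] w 44.0
the job is handed in; nothing more can be done
```

View pics/k.png

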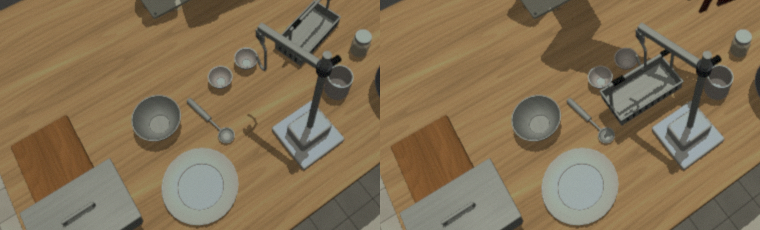

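The empty basket is hanging from the scale hook by the middle of its bail bar, and I handed the job in at about 41 s. The sign-off gives no verdict, so what follows is from my own checks.

**What I did**
- I found the basket, hook and pivot in the scene and side pictures, then gripped the rubber grip at the end that ended up on the scale's +y side, with the tool leaned outward.
- I lifted the basket; it weighs about 3 N.
- I brought the bail bar slowly against the swinging hook shank and held it there for about 1.4 s. The pictures showed no hook movement during the last 0.9 s of that hold.
- I eased the hook back to plumb and lowered the bar until I felt the seat, at a bar height of about 241 mm. I kept lowering in small steps until the wrist carried about 0 N, then let go and withdrew.

**Last checks**
- **Position:** the bar middle is about 1 mm off the pivot along the bar and about 5 mm across it. The allowance is 20 mm each way.
- **Level:** the rim corners sit where a level basket's would.
- **Motion:** a residual swing of about 1 mm, less than 10 mm/s.
- **Other things:** side by side, the before and after pictures show the other kitchen things unmoved. I did not measure each one.

**Not checked:** the touch was too light to read above the force sensor's noise. I judged it from the pictures and from how far the hook was pushed aside.

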